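# Idle the wheel, then find and hand over the rattling tin

## Task

First bring the potter's wheel's speed lever back to its green idle mark so that it is quiet. Then pick up and shake or rock the three sealed blue tins, one at a time, until you find the one in which the loose steel mill ball rattles; put each silent tin back upright where it stood, leave everything else on the bench alone, and finish while still holding the rattling tin out, level and still, over the middle of the green mat, about 20 cm above the bench; do not put it down or let go.

Things in the scene. Friction and masses are not known exactly. Their poses are not given: they have to be found in the camera images.
- tin_a_center (a point): centre (30 above the bench when standing) of a sealed rigid tin, blue with a light bare-metal lid and paper label, 130 long (own x) x 54 wide (own y) x 60 tall (own z, up), 0.37 to 0.42 kg. Long axis starts within 20 degrees of world x. The three tins look and weigh alike; they start in a row along y, neighbours at least 125 apart centre to centre. The loose ball may be in any of them.
- tin_b_center (a point): centre (30 above the bench when standing) of a sealed rigid tin, blue with a light bare-metal lid and paper label, 130 long (own x) x 54 wide (own y) x 60 tall (own z, up), 0.37 to 0.42 kg. Long axis starts within 20 degrees of world x. In one of the three tins a steel ball (36 across, 0.19 kg) rolls freely, 84 along the tin's length; the others' contents are jammed and never knock.
- tin_c_center (a point): centre (30 above the bench when standing) of a sealed rigid tin, blue with a light bare-metal lid and paper label, 130 long (own x) x 54 wide (own y) x 60 tall (own z, up), 0.37 to 0.42 kg. Long axis starts within 20 degrees of world x. If rocked end down, end up, or jerked along its length, the ball runs to an end and knocks; the ball's weight then acts 42 off centre to that end.
- speed_lever (a joint): angle (rad) of the wheel's speed lever, a steel rod with a red ball knob on a grey controller. 0 = leaning 0.7 rad from upright to the controller's own -x (robot side), 0.7 = upright, 1.4 = full speed, leaning to its +x. Green idle mark on the black quadrants: 0.45 (leaning 0.25 rad to -x), good within 0.1. Starts 0.85 to 1.3. Stays where left; takes about 1.5 N at the knob
- lever_knob (a point): centre of the lever's red ball knob, 28 across, 105 from the hinge axis; free to be pinched from above. The top of the quadrants under it is 96 above the bench
- lever_pivot (a point): point on the lever's hinge axis below the knob, 50 above the bench. Its axes are the controller's: the hinge runs along its y, the lever swings in its x-z plane; z is up
- mat_top (a point): centre of the top of the green hand-over mat, a fixed plate 100 (x) x 140 (y) x 3 thick on the bench beyond the tins
- glaze_jar: bystander, white-capped glaze jar, 60 across and 85 tall; origin under its middle; leave alone
- mug: bystander, white ceramic mug, 76 across and 90 tall; origin under its middle; leave alone
- clay_vase: bystander, pale unfired vase, 100 across and 150 tall; origin under its middle; leave alone
- bowl: bystander, terracotta bowl, 120 across and 50 tall; origin under its middle; leave alone
- brush: bystander, flat brush lying down; origin under its middle; leave alone
- wood_block: bystander, wooden block 110 x 45 x 30; origin under its middle; leave alone
- screwdriver: bystander, screwdriver lying down; origin under its middle; leave alone

How it is judged:
By the outcome, as a careful person would: the job done as asked, in the order asked, and still so for the second after the job is handed in, while the arm keeps its last pose, push and grip.
It also fails if it takes over 72 s, if anything falls off the work surface, if the arm or the gripper's body presses on something with over 40 N, if the wrist force passes 120 N, or if a joint passes its speed limit or range.

## Robot

A 6-joint arm with a two-finger parallel gripper is mounted at the origin on the work surface. World frame = base frame: x ahead of the robot, y to its left, z up, the work surface at z = 0. Lengths are in mm, angles in rad, forces in N, time in s.
With the tool pointing down it reaches from about 400 to 925 mm from the base axis. Payload 12.5 kg.
Tool frame: the origin (TCP) lies between the finger pads; the fingertips stand 19 mm ahead of it and the grasp point (between the pads) is the TCP (env.tips_ahead is the distance from the TCP to the fingertips, in mm); z points along the fingers, y is the line along which they close (so a half turn about z gives the same grasp; the last joint's range is limited). The gripper opens to 95 mm and grips with 3 to 60 N. Pads are 20 mm wide; open, the fingers measure 119 mm over their backs; the gripper's body (75 mm by 180 mm) begins 59 mm behind the grasp point.
Start: joints at [1.049, 0.491, 1.559, -0, 1.092, -0.106], TCP at [252.436, 571.77, 233.661] pointing down, gripper open.
Joint ranges: [-3.1, 3.1], [-0.84, 2.19], [0.05, 2.79], [-1.13, 4.28], [0.06, 2.93], [-2.69, 2.69]. Speed limits (rad/s): [2.22, 2.22, 2.79, 3.14, 3.14, 3.14].

## Interface

Orientations are given as [roll, pitch, yaw] about the fixed x, y, z axes, in that order (R = Rz(yaw) Ry(pitch) Rx(roll)).
In Python, from cell import env gives the robot as it stands.
- The arm moves only by the shell command python3 -m crank 'ROWS'. ROWS is JSON, a list of rows, each a list of 5 numbers: the shift along the tool's x, y, z in mm, then the turn about the tool's z in degrees, then the finger opening in mm, from 0 to 95.1. In form: [[dx, dy, dz, yaw, grip], ...]. A call has 1 to 10 rows; each row is the pose to reach, as a shift and turn from the pose commanded when the call began, along the tool's axes at that moment; what a row does not reach only later rows make up. A row lasts 1/12 s, in which the tool goes at most 41.7 mm and 7.16 degrees, less where a joint would pass 70% of its speed; a pose out of reach is approached as far as the arm can. A call with a gripper value outside its range is refused whole. The fingers move at their own pace and stop on an object; the grip force is fixed at half the most. Time passes only in rows, so rows that repeat a pose let the fingers close. It gives the time, the measured TCP pose, the force, the opening and the grip force at its end, in the units of the state.
- env.state(): the state, without advancing time (a new reading comes with each control period).
- env.read_camera(name): name is "side" or "top" or "wrist"; returns a dict with "img" (480x640x3 uint8, blue, green, red), "K" (3x3 intrinsics, pixels), "pose" (4x4, takes a point from camera to world coordinates). Camera axes: x right, y down, z forward; pixel columns grow to the right and rows downward; lengths in mm; the calibration is good to about 2 mm. A picture is of the moment at which its call begins. There is no depth.
- env.job_done(): hands the job in; it is judged then, once.
The state is a dict: "t": time; "joints": joint angles; "qvel": joint speeds; "tau": joint torques, N m; "eef_pos": TCP position; "tcp_rot": TCP orientation; "ft_force": force on the tool from outside, world axes, zero at the start; "moment": the same for the moment, N m; "opening": opening from 0.0 (shut) to 1.0 (fully open); "grip_force": force on a finger pad.
Only numpy, scipy, OpenCV 4.12 (cv2) and the standard library are available. Lean on these libraries where they do the work, as an engineer would, in place of code of your own. Each camera call takes 0.05 s, during which the arm holds its last target. There are 200 camera calls.

## Working session

There is one attempt and no reset: what is moved stays moved. The work goes in short steps, Python scripts to look and compute and a shell command to move; the robot and the scene stay as the last step left them, time stands still between calls to the robot, and variables do not carry over. Pictures are saved under pics/ and viewed, at most 10 in all, crops included, and the job is handed in when it is done.

```bash
ls; mkdir -p pics; python3 - <<'E'
from cell import env
import cv2
for n in ("top","side"):
    c=env.read_camera(n); cv2.imwrite(f"pics/{n}0.png",c["img"]); print(n,c["K"].tolist(),c["pose"].round(3).tolist())
s=env.state(); print(s)
E
```

```text
pics
top [[489.5058631540457, 0.0, 315.3496569367162], [0.0, 489.5058631540457, 233.51320788037873], [0.0, 0.0, 1.0]] [[-0.028, -0.983, 0.179, 303.539], [-1.0, 0.027, -0.007, -45.04], [0.002, -0.179, -0.984, 1280.373], [0.0, 0.0, 0.0, 1.0]]
side [[505.4980807040457, 0.0, 317.2858477786747], [0.0, 505.4980807040457, 232.85678193247273], [0.0, 0.0, 1.0]] [[0.773, -0.413, 0.481, -24.291], [-0.634, -0.504, 0.586, -706.395], [0.0, -0.758, -0.652, 848.104], [0.0, 0.0, 0.0, 1.0]]
{'t': 0.1, 'joints': array([ 1.04941222e+00,  4.91513137e-01,  1.55938391e+00, -1.38708809e-05,
        1.09171171e+00, -1.05634635e-01]), 'qvel': array([ 0.00167202, -0.0006054 , -0.00132009, -0.001076  ,  0.00108376,
        0.00034717]), 'tau': array([ 2.80588465e-03, -6.13627195e+01, -2.58608115e+01,  6.94302586e-02,
        4.69900563e-02, -9.94635593e-05]), 'eef_pos': array([252.32571879, 571.58645012, 233.11315061]), 'tcp_rot': array([-3.14058092e+00, -9.49021633e-05,  2.72584954e+00]), 'ft_force': array([-0.38015462,  0.09216639,  0.050302  ]), 'moment': array([ 0.00951245, -0.00559118,  0.01116931]), 'grip_force': 0.0, 'opening': 0.9981975909986098}
```

View pics/top0.png

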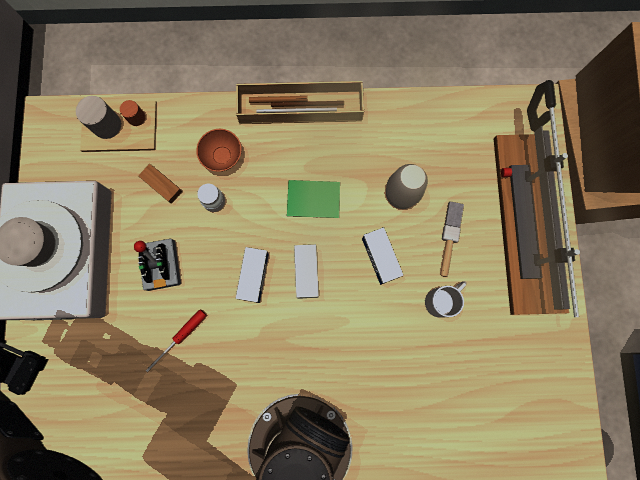

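View pics/side0.png

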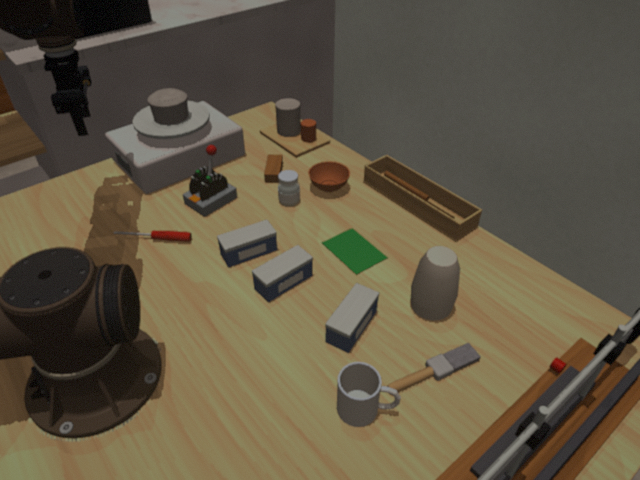

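The top view shows the lever knob at about (140,246) and its controller at (158,264). The tins are at (253,275), (307,271) and (382,255), and the mat is at (314,199). I'll enlarge both views to read these more closely.

```bash
python3 - <<'E'
import cv2,numpy as np
t=cv2.imread("pics/top0.png"); s=cv2.imread("pics/side0.png")
a=cv2.resize(t[215:315,230:430],None,fx=4,fy=4,interpolation=cv2.INTER_CUBIC)
b=cv2.resize(t[230:300,125:195],(200*2,200),interpolation=cv2.INTER_CUBIC)
b=cv2.resize(t[230:255+10,125:195],None,fx=5.7,fy=5.7,interpolation=cv2.INTER_CUBIC)
b=cv2.resize(t[230:296,125:190],(197,200),interpolation=cv2.INTER_CUBIC)
c=cv2.resize(s[140:215,175:245],(187,200),interpolation=cv2.INTER_CUBIC)
o=np.zeros((600,800,3),np.uint8); o[:400]=a; o[400:,:197]=b; o[400:,300:487]=c
cv2.imwrite("pics/crop1.png",o)
E
```

```text
(no output)
```

View pics/crop1.png

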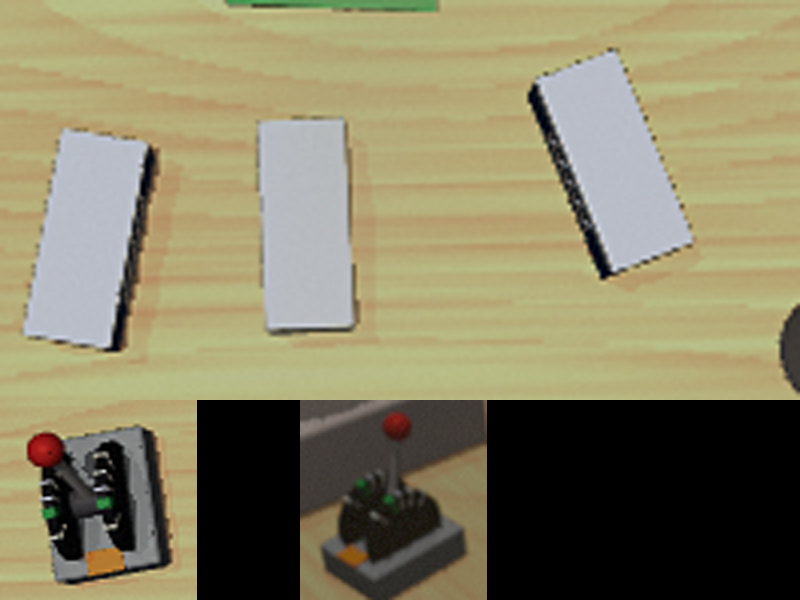

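```bash
cat > h.py <<'E'
import numpy as np
CAM={"top":([489.506,315.350,233.513],[[-0.028,-0.983,0.179,303.539],[-1.0,0.027,-0.007,-45.04],[0.002,-0.179,-0.984,1280.373]]),
"side":([505.498,317.286,232.857],[[0.773,-0.413,0.481,-24.291],[-0.634,-0.504,0.586,-706.395],[0.0,-0.758,-0.652,848.104]])}
def ray(n,uv):
    (f,cx,cy),P=CAM[n]; P=np.array(P); d=P[:,:3]@[(uv[0]-cx)/f,(uv[1]-cy)/f,1]; return P[:,3],d/np.linalg.norm(d)
def onz(n,uv,z):
    o,d=ray(n,uv); return o+d*(z-o[2])/d[2]
def tri(a,b):
    A=np.zeros((3,3));r=np.zeros(3)
    for n,uv in (("top",a),("side",b)):
        o,d=ray(n,uv); M=np.eye(3)-np.outer(d,d); A+=M; r+=M@o
    return np.linalg.solve(A,r)
E
python3 - <<'E'
from h import *
T=[[(63,129),(150,143),(113,350),(25,335)],[(258,120),(345,118),(353,328),(267,331)],[(535,80),(616,50),(692,242),(608,274)]]
for t in T:
    p=np.array([onz("top",(230+u/4,215+v/4),60) for u,v in t]); c=p.mean(0); ax=p[0]+p[1]-p[2]-p[3]; w=p[0]+p[3]-p[1]-p[2]
    print("tin",c.round(1),"yaw",np.degrees(np.arctan2(ax[1],ax[0])).round(1),np.linalg.norm(ax)/2,np.linalg.norm(w)/2)
B=lambda u,v:(125+u/197*65,230+(v-400)/200*66)
S=lambda u,v:(175+(u-300)/187*70,140+(v-400)/200*75)
k=tri(B(45,450),S(397,426)); print("knob",k)
g=[onz("top",B(*q),95) for q in((50,513),(104,503))]; d=g[0]-g[1]
yaw=np.arctan2(-d[0],d[1]); m=(g[0]+g[1])/2; print("marks",g,"yaw",np.degrees(yaw))
print([tri(B(50,513),S(361,485)),tri(B(104,503),S(390,499))])
for e in [((148,428),(168,565)),((60,582),(168,565))]:
    a,b=[onz("top",B(*q),25) for q in e]; print("edge",np.degrees(np.arctan2(*(a-b)[1::-1])))
R=np.array([[np.cos(yaw),-np.sin(yaw)],[np.sin(yaw),np.cos(yaw)]])
print("knob in ctrl rel marks",R.T@(k-m)[:2])
print("mat",onz("top",(314,199),3))
E
```

```text
tin [425.9 107.3  60. ] yaw -10.6 130.48126752275047 55.531562143122606
tin [431.5 -28.8  60. ] yaw 0.9 131.88792655378745 54.078329286993885
tin [ 465.6 -222.6   60. ] yaw 18.1 129.85917177681418 55.92762696167142
knob [489.79485115 358.3481497  147.65589083]
marks [array([447.52886069, 371.0895919 ,  95.        ]), array([454.38928505, 328.07912983,  95.        ])] yaw 9.062674052594108
[array([448.09987364, 373.693434  ,  87.97266566]), array([455.1716181 , 329.01253845,  91.50822062])]
edge 9.478736000710205
edge 97.3958404821432
knob in ctrl rel marks [39.73140313  2.53717845]
mat [630.16493016 -53.12170321   3.        ]
```

```bash
cat >> h.py <<'E'
from scipy.spatial.transform import Rotation as Ro
def go(p,yaw):
    "shift and turn in tool axes to TCP p and world yaw (deg)"
    from cell import env
    s=env.state(); R=Ro.from_euler("xyz",s["tcp_rot"]).as_matrix()
    t=(np.degrees(s["tcp_rot"][2])-yaw+180)%360-180
    print("shift",(R.T@(np.array(p)-s["eef_pos"])).round(1),"turn",round(t,1),"at",s["eef_pos"].round(1),"t",s["t"])
E
python3 -c "
from h import *
go([489.8,358.3,230],189)"
```

```text
shift [-303.4  -99.2    3.2] turn -32.8 at [252.3 571.6 233.1] t 0.1
```

```bash
python3 -m crank '[[-303,-99,3,-33,70],[-303,-99,3,-33,70],[-303,-99,3,-33,70],[-303,-99,3,-33,70],[-303,-99,3,-33,70],[-303,-99,3,-33,70],[-303,-99,3,-33,70],[-303,-99,3,-33,70],[-303,-99,3,-33,70],[-303,-99,3,-33,70]]'
python3 - <<'E'
from h import *
from cell import env
import cv2
go([489.8,358.3,149],189)
c=env.read_camera("wrist"); cv2.imwrite("pics/w1.png",c["img"]); print(c["K"].tolist(),c["pose"].round(4).tolist())
E
```

```text
t: 0.93
eef_pos: [490.7, 357.4, 230.1]
tcp_rot: [-3.141, -0.001, -2.985]
ft_force: [0.1, 0.6, 0.0]
opening: 0.735
grip_force: 0.0
shift [ 0.7  1.1 81.1] turn -0.0 at [490.7 357.4 230.1] t 0.9333
[[391.2295637436868, 0.0, 327.5050915494185], [0.0, 391.2295637436868, 238.2196267975253], [0.0, 0.0, 1.0]] [[-0.156, 0.9454, 0.286, 409.272], [0.9878, 0.1495, 0.0446, 345.0378], [-0.0006, 0.2895, -0.9572, 381.8448], [0.0, 0.0, 0.0, 1.0]]
```

View pics/w1.png

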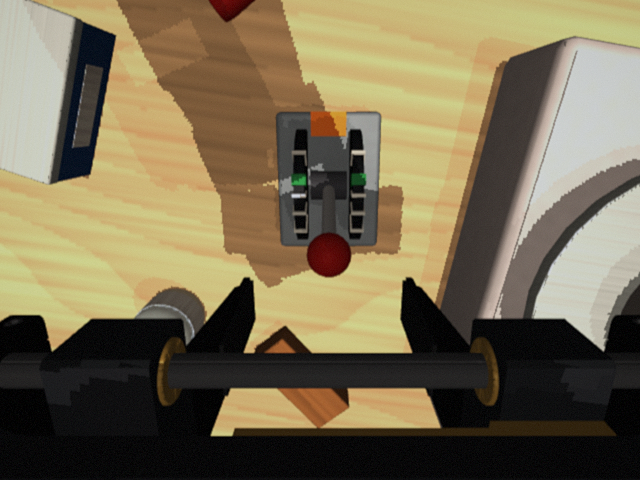

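The wrist view shows the knob at (329,255), green marks at (299,180) and (358,180), and base corners at (278,113), (380,112), (379,245) and (280,245). The fingers straddle the knob.

```bash
cat >> h.py <<'E'
CAM["wrist"]=([391.23,327.505,238.22],[[-0.156,0.9454,0.286,409.272],[0.9878,0.1495,0.0446,345.0378],[-0.0006,0.2895,-0.9572,381.8448]])
E
python3 - <<'E'
from h import *
m=(onz("wrist",(299,180),95)+onz("wrist",(358,180),95))/2
d=onz("wrist",(358,180),95)-onz("wrist",(299,180),95); yaw=np.arctan2(-d[0],d[1]);print("marks",m,np.degrees(yaw))
x=np.array([np.cos(yaw),np.sin(yaw),0])
for z in(144,148,152): 
    k=onz("wrist",(329,255),z); print(z,k,"knob-mark along x",(k-m)@x)
for z in(20,30): print(z,[onz("wrist",q,z).round(1) for q in((278,113),(380,112),(379,245),(280,245))],np.mean([onz("wrist",q,z).round(1) for q in((278,113),(380,112),(379,245),(280,245))],0))
E
```

```text
marks [450.82871707 352.16713646  95.        ] 8.979466290104934
144 [491.32881581 358.83008251 144.        ] knob-mark along x 41.043699164175344
148 [489.94880975 358.59812819 148.        ] knob-mark along x 39.64440245376849
152 [488.5688037  358.36617386 152.        ] knob-mark along x 38.24510574336159
20 [array([410.4, 300.8,  20. ]), array([395.5, 389.4,  20. ]), array([516.4, 412.4,  20. ]), array([531.4, 317.4,  20. ])] [463.425 355.     20.   ]
30 [array([410.3, 302.1,  30. ]), array([395.9, 388.2,  30. ]), array([513.4, 410.5,  30. ]), array([528. , 318.2,  30. ])] [461.9  354.75  30.  ]
```

```bash
python3 -m crank '[[1.5,1,40,0,70],[1.5,1,79,0,70],[1.5,1,79,0,70],[1.5,1,79,0,20],[1.5,1,79,0,20],[1.5,1,79,0,20],[1.5,1,79,0,20],[1.5,1,79,0,20]]'
```

```text
t: 1.65
eef_pos: [488.3, 359.9, 153.2]
tcp_rot: [3.141, 0.002, -2.981]
ft_force: [-0.4, -0.7, 0.2]
opening: 0.445
grip_force: 0.0
```

```bash
python3 -m crank '[[0,0,0,0,20],[0,0,0,0,20],[0,0,0,0,20],[0,0,0,0,20],[0,0,0,0,20]]'
```

```text
t: 2.07
eef_pos: [488.5, 358.0, 152.3]
tcp_rot: [-3.139, 0.0, -2.981]
ft_force: [2.5, -10.4, 6.7]
opening: 0.281
grip_force: 30.0
```

```bash
python3 -m crank '[[10,0,-2,0,20],[20,0,-3.5,0,20],[30,0,-4,0,20],[40,0,-3,0,20],[48,0,-2,0,20],[53,0,-0.7,0,20],[53,0,-0.7,0,20],[53,0,-0.7,0,20]]'
python3 - <<'E'
from h import *
from cell import env
import cv2
s=env.state();print(s["eef_pos"],s["ft_force"])
o=np.zeros((480,800,3),np.uint8)
t=env.read_camera("top")["img"];s=env.read_camera("side")["img"]
o[:400,:400]=cv2.resize(t[230:296,125:191],(400,400),interpolation=cv2.INTER_CUBIC);o[:400,400:]=cv2.resize(s[140:215,175:250],(400,400),interpolation=cv2.INTER_CUBIC)
cv2.imwrite("pics/l2.png",o)
E
```

```text
t: 2.73
eef_pos: [435.4, 349.5, 152.8]
tcp_rot: [-3.139, -0.001, -2.981]
ft_force: [-1.1, -12.3, 5.8]
opening: 0.278
grip_force: 30.0
[435.39585779 349.50788136 152.76304785] [ -1.06605185 -12.26025247   5.84449865]
```

```bash
python3 -m crank '[[0,0,0,0,70],[0,0,0,0,70],[0,0,0,0,70],[0,0,0,0,70],[0,0,0,0,70],[0,0,-40,0,70],[0,0,-78,0,90],[0,0,-78,0,90]]'
python3 - <<'E'
from cell import env
import cv2
c=env.read_camera("wrist"); cv2.imwrite("pics/w2.png",c["img"]); print(c["pose"].round(4).tolist())
E
```

```text
t: 3.5
eef_pos: [437.4, 352.5, 236.6]
tcp_rot: [3.138, 0.008, -2.981]
ft_force: [0.4, -0.1, -0.6]
opening: 0.786
grip_force: 0.0
[[-0.1596, 0.9424, 0.294, 354.722], [0.9872, 0.1513, 0.0508, 339.0705], [0.0033, 0.2984, -0.9545, 387.5094], [0.0, 0.0, 0.0, 1.0]]
```

View pics/w2.png

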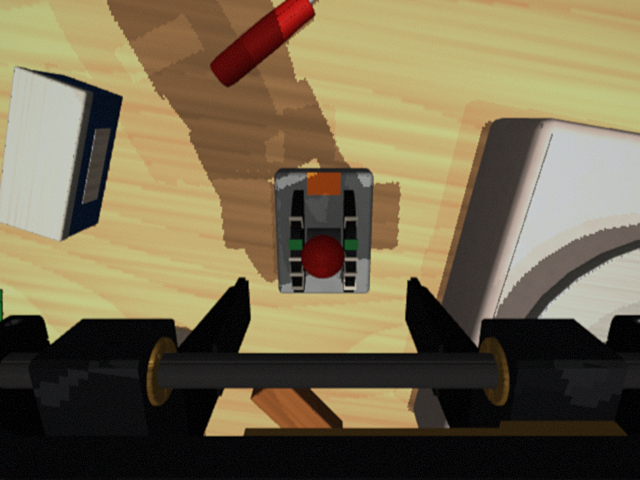

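Now the knob is at (322,257) and the marks are at (296,244) and (350,244). I'll check the lever angle.

```bash
python3 - <<'E'
from h import *
CAM["wrist"]=(CAM["wrist"][0],[[-0.1596,0.9424,0.294,354.722],[0.9872,0.1513,0.0508,339.0705],[0.0033,0.2984,-0.9545,387.5094]])
m=(onz("wrist",(296,244),95)+onz("wrist",(350,244),95))/2; k=onz("wrist",(322,257),151.5)
x=np.array([np.cos(.157),np.sin(.157),0]); print(m,k,"want -14.6:",(k-m)@x)
import cv2
from cell import env
cv2.imwrite("pics/s2.png",cv2.resize(env.read_camera("side")["img"][140:215,175:250],(600,600),interpolation=cv2.INTER_CUBIC))
go([426,107.3,200],169.4)
E
```

```text
[450.08496002 351.90346405  95.        ] [440.43921653 350.15827688 151.5       ] want -14.6: -9.799978669984304
shift [  48.9 -239.5   31.1] turn 19.8 at [435.9 351.5 231.5] t 3.6
```

View pics/s2.png

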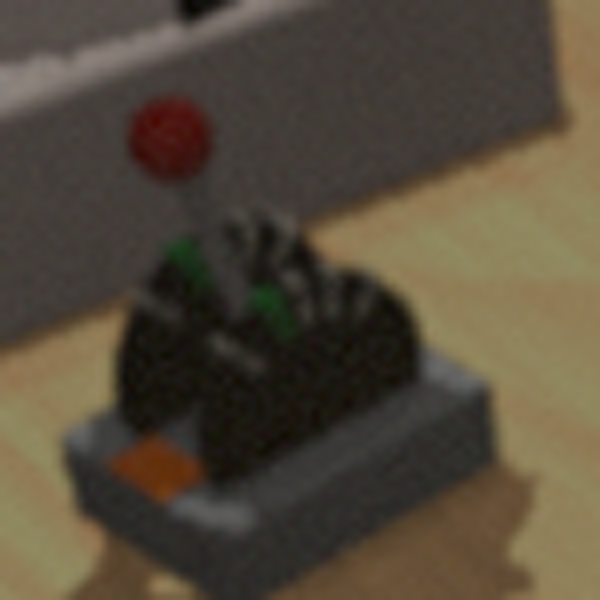

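```bash
python3 - <<'E'
from h import *
from scipy.optimize import least_squares
CAM["w1"]=CAM["wrist"]
CAM["w2"]=(CAM["wrist"][0],[[-0.1596,0.9424,0.294,354.722],[0.9872,0.1513,0.0508,339.0705],[0.0033,0.2984,-0.9545,387.5094]])
def proj(n,X):
    (f,cx,cy),P=CAM[n];P=np.array(P);q=P[:,:3].T@(X-P[:,3]);return np.array([cx+f*q[0]/q[2],cy+f*q[1]/q[2]])
B=lambda u,v:(125+u/197*65,230+(v-400)/200*66)
S=lambda u,v:(175+(u-300)/187*70,140+(v-400)/200*75)
obs=[("w1",(329,255),0),("w2",(322,257),1),("top",B(45,450),0),("side",S(397,426),0),("side",(175+171/8,140+140/8),1)]
mk=[("w1",(299,180),(358,180)),("w2",(296,244),(350,244)),("top",B(104,503),B(50,513)),("side",(175+273/8,140+310/8),(175+188/8,140+263/8))]
names=["w1","w2","top","side"]
def f(p):
    x0,y0,yaw,t0,t1,r,w=p[:7]; sh=dict(zip(names,p[7:].reshape(4,2)))
    X=np.array([np.cos(yaw),np.sin(yaw),0]);Y=np.array([-np.sin(yaw),np.cos(yaw),0]);Z=np.array([0,0,1.]);c=np.array([x0,y0,50])
    L=lambda l,a:c+l*(np.sin(a)*X+np.cos(a)*Z)
    e=[]
    for n,uv,i in obs: e+=list(proj(n,L(105,(t0,t1)[i]))+sh[n]-uv)
    for n,a,b in mk:
        e+=list(proj(n,L(r,-.25)-w*Y)+sh[n]-a)+list(proj(n,L(r,-.25)+w*Y)+sh[n]-b)
    return np.array(e+list(p[7:]/1.5)+[(r-45)/2])
s=least_squares(f,[462,354,.157,.3,-.25,46,20]+[0]*8)
cov=np.linalg.inv(s.jac.T@s.jac)
print(s.x.round(3),np.sqrt(np.diag(cov))[:7].round(3),s.cost); print("lever",0.7+s.x[3:5])
E
```

```text
[ 4.61791e+02  3.53677e+02  1.62000e-01  2.63000e-01 -2.11000e-01
  4.34380e+01  2.16750e+01  3.58000e-01  1.32000e-01  5.30000e-02
 -9.30000e-02  5.41000e-01 -7.50000e-02  4.86000e-01  1.44300e+00] [0.878 0.768 0.013 0.009 0.008 1.653 0.387] 1.7077578570615817
lever [0.96339122 0.4888112 ]
```

The lever is at about 0.49, inside the band of 0.45 ± 0.1. Next is the first tin.

```bash
python3 -m crank '[[49,-239,31,20,95],[49,-239,31,20,95],[49,-239,31,20,95],[49,-239,31,20,95],[49,-239,31,20,95],[49,-239,31,20,95],[49,-239,31,20,95],[49,-239,31,20,95],[49,-239,31,20,95]]'
python3 - <<'E'
from h import *
from cell import env
import cv2
go([425.9,107.3,32],169.4)
c=env.read_camera("wrist"); cv2.imwrite("pics/w3.png",c["img"]); print(c["pose"].round(4).tolist())
E
```

```text
t: 4.35
eef_pos: [425.3, 107.6, 198.7]
tcp_rot: [-3.142, -0.001, 2.952]
ft_force: [-0.4, 1.2, 1.0]
opening: 1.002
grip_force: 0.0
shift [ -0.8  -0.2 166.7] turn -0.3 at [425.3 107.6 198.7] t 4.35
[[0.1889, 0.94, 0.2841, 344.3669], [0.982, -0.1807, -0.0549, 123.5161], [-0.0003, 0.2894, -0.9572, 350.4994], [0.0, 0.0, 0.0, 1.0]]
```

View pics/w3.png

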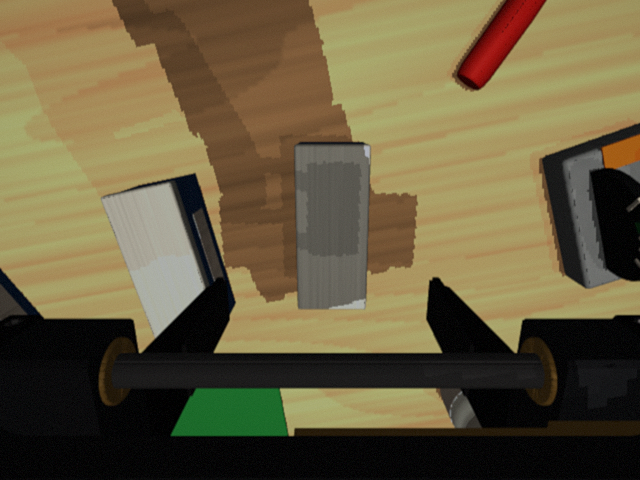

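The tin (lid corners (296,143) to (365,308)) sits centred and square between the fingers, so I'll descend and grip.

```bash
python3 - <<'E'
from h import *
CAM["wrist"]=(CAM["wrist"][0],[[0.1889,0.94,0.2841,344.3669],[0.982,-0.1807,-0.0549,123.5161],[-0.0003,0.2894,-0.9572,350.4994]])
p=[onz("wrist",q,60) for q in((296,143),(369,143),(365,308),(299,308))];print(np.mean(p,0))
E
python3 -m crank '[[-1,0,40,0,95],[-1,0,80,0,95],[-1,0,120,0,95],[-1,0,150,0,95],[-1,0,166,0,95],[-1,0,166,0,95],[-1,0,166,0,45],[-1,0,166,0,45],[-1,0,166,0,45],[-1,0,166,0,45]]'
python3 -m crank '[[0,0,0,0,45],[0,0,0,0,45],[0,0,0,0,45],[0,0,0,0,45],[0,0,0,0,45],[0,0,0,0,45]]'
```

```text
[425.33341628 111.57864126  60.        ]
t: 5.23
eef_pos: [427.0, 107.5, 34.5]
tcp_rot: [3.141, 0.002, 2.953]
ft_force: [1.0, -1.2, -0.4]
opening: 0.78
grip_force: 0.0
t: 5.73
eef_pos: [426.8, 107.3, 33.8]
tcp_rot: [3.141, 0.001, 2.953]
ft_force: [0.0, 2.2, 8.4]
opening: 0.565
grip_force: 30.0
```

```bash
cat > m.py <<'E'
from h import *
from cell import env
s=env.state(); R=Ro.from_euler("xyz",s["tcp_rot"]).as_matrix()
print("  t%.2f F_tool"%s["t"],(R.T@s["ft_force"]).round(2),"M_tool",(R.T@s["moment"]).round(3),s["eef_pos"].round(1),s["tcp_rot"].round(3))
E
python3 -m crank '[[0,0,-20,0,45],[0,0,-60,0,45],[0,0,-100,0,45],[0,0,-140,0,45],[0,0,-180,0,45],[0,0,-200,0,45],[0,0,-200,0,45],[0,0,-200,0,45],[0,0,-200,0,45],[0,0,-200,0,45]]' >/dev/null; python3 m.py
python3 -m crank '[[40,0,0,0,45],[80,0,0,0,45],[80,0,0,0,45],[80,0,0,0,45]]' >/dev/null; python3 m.py
python3 -m crank '[[0,0,0,0,45],[0,0,0,0,45],[0,0,0,0,45]]'>/dev/null; python3 m.py
python3 -m crank '[[-40,0,0,0,45],[-80,0,0,0,45],[-80,0,0,0,45],[-80,0,0,0,45]]' >/dev/null; python3 m.py
python3 -m crank '[[0,0,0,0,45],[0,0,0,0,45],[0,0,0,0,45]]'>/dev/null; python3 m.py
```

```text
t6.57 F_tool [-0.15 -0.4   3.23] M_tool [0.042 0.008 0.054] [425.6 107.  231.6] [-3.141e+00 -3.000e-03  2.953e+00]
  t6.90 F_tool [-1.44  0.07  3.71] M_tool [-0.067 -0.057 -0.017] [346.1 122.3 232.4] [-3.141e+00 -2.000e-03  2.954e+00]
  t7.15 F_tool [-0.65 -0.47  2.73] M_tool [-0.085 -0.041  0.016] [348.5 122.1 232.9] [-3.141e+00 -1.000e-03  2.952e+00]
  t7.48 F_tool [ 1.23 -0.53  4.21] M_tool [0.038 0.045 0.03 ] [428.1 106.5 232.4] [-3.141e+00 -1.000e-03  2.951e+00]
  t7.73 F_tool [-0.31  0.07  3.02] M_tool [-0.027  0.037 -0.001] [425.8 107.3 233.3] [ 3.142 -0.     2.953]
```

```bash
cat > m.py <<'E'
from h import *
from cell import env
F=[];M=[]
for i in range(8):
    s=env.state(); R=Ro.from_euler("xyz",s["tcp_rot"]).as_matrix(); F.append(R.T@s["ft_force"]); M.append(R.T@s["moment"]); env.read_camera("side")
print("  t%.2f F_tool"%s["t"],np.mean(F,0).round(2),"M_tool",np.mean(M,0).round(3),"sd",np.std(M,0).round(3),s["eef_pos"].round(1),s["tcp_rot"].round(3))
E
python3 m.py
python3 -m crank '[[40,0,0,0,45],[80,0,0,0,45],[80,0,0,0,45],[80,0,0,0,45],[80,0,0,0,45],[80,0,0,0,45]]' >/dev/null; python3 m.py
python3 -m crank '[[-40,0,0,0,45],[-80,0,0,0,45],[-80,0,0,0,45],[-80,0,0,0,45],[-80,0,0,0,45],[-80,0,0,0,45]]' >/dev/null; python3 m.py
```

```text
t8.08 F_tool [-0.17 -0.04  3.41] M_tool [-0.037  0.01  -0.008] sd [0.034 0.028 0.016] [426.3 107.2 233.4] [3.141 0.    2.953]
  t8.98 F_tool [0.24 0.27 3.7 ] M_tool [-0.03  -0.006 -0.001] sd [0.031 0.03  0.032] [348.  122.1 233.2] [-3.142 -0.     2.952]
  t9.88 F_tool [-0.26  0.1   3.68] M_tool [-0.012 -0.001  0.004] sd [0.034 0.02  0.028] [426.2 107.3 233.5] [3.141 0.    2.953]
```

```bash
python3 -m crank '[[40,0,0,0,45],[80,0,0,0,45],[40,0,0,0,45],[0,0,0,0,45],[40,0,0,0,45],[80,0,0,0,45],[80,0,0,0,45],[80,0,0,0,45]]' >/dev/null; python3 m.py
python3 -m crank '[[-40,0,0,0,45],[-80,0,0,0,45],[-40,0,0,0,45],[0,0,0,0,45],[-40,0,0,0,45],[-80,0,0,0,45],[-80,0,0,0,45],[-80,0,0,0,45]]' >/dev/null; python3 m.py
python3 -c "
from h import *
go([426.8,107.3,33.8],169.2)"
```

```text
t10.95 F_tool [-0.23  0.34  3.8 ] M_tool [-0.012 -0.013  0.013] sd [0.027 0.028 0.019] [348.3 122.1 233.4] [3.141 0.    2.952]
  t12.02 F_tool [ 0.04 -0.02  3.64] M_tool [-0.007  0.028  0.   ] sd [0.011 0.042 0.035] [426.  107.3 233.5] [3.141 0.    2.953]
shift [-7.000e-01  1.000e-01  1.997e+02] turn -0.0 at [426.1 107.3 233.5] t 12.0667
```

No shift in moment, so this tin is silent. I'll put it back where it stood.

```bash
python3 -m crank '[[-0.7,0,40,0,45],[-0.7,0,80,0,45],[-0.7,0,120,0,45],[-0.7,0,160,0,45],[-0.7,0,185,0,45],[-0.7,0,193,0,45],[-0.7,0,197,0,45],[-0.7,0,199,0,45],[-0.7,0,199,0,45],[-0.7,0,199,0,45]]'
python3 -m crank '[[0,0,0.5,0,45],[0,0,0.5,0,45],[0,0,0.5,0,95],[0,0,0.5,0,95],[0,0,0.5,0,95],[0,0,0.5,0,95],[0,0,0.5,0,95],[0,0,0.5,0,95],[0,0,0.5,0,95],[0,0,0.5,0,95]]'
```

```text
t: 12.9
eef_pos: [427.8, 107.2, 35.7]
tcp_rot: [3.141, 0.002, 2.953]
ft_force: [0.2, -0.0, -4.7]
opening: 0.564
grip_force: 30.0
t: 13.73
eef_pos: [427.1, 107.1, 33.8]
tcp_rot: [3.142, -0.0, 2.953]
ft_force: [-1.1, 1.1, -0.7]
opening: 0.993
grip_force: 0.0
```

```bash
python3 -c "
from h import *
go([431.5,-28.8,150],180.9)"
```

```text
shift [ -29.8 -132.6 -116.2] turn -11.7 at [427.1 107.1  33.8] t 13.7333
```

```bash
python3 -m crank '[[0,0,-40,0,95],[0,0,-80,0,95],[0,0,-116,0,95],[-30,-132,-116,-11.7,95],[-30,-132,-116,-11.7,95],[-30,-132,-116,-11.7,95],[-30,-132,-116,-11.7,95],[-30,-132,-116,-11.7,95],[-30,-132,-116,-11.7,95],[-30,-132,-116,-11.7,95]]'
python3 - <<'E'
from h import *
go([431.5,-28.8,33.5],180.9)
from cell import env
import cv2
a=env.read_camera("wrist"); print(a["pose"].round(4).tolist()); t=env.read_camera("top")["img"]
cv2.imwrite("pics/w4.png",np.hstack([cv2.resize(a["img"],(400,300)),cv2.resize(t[200:350,220:420],(400,300))]))
cv2.imwrite("pics/w4full.png",a["img"])
E
```

```text
t: 14.57
eef_pos: [431.6, -27.9, 149.7]
tcp_rot: [3.141, -0.0, -3.127]
ft_force: [-0.2, 0.1, 0.6]
opening: 0.997
grip_force: 0.0
shift [ 1.000e-01 -1.000e+00  1.162e+02] turn -0.0 at [431.6 -27.9 149.7] t 14.5667
[[-0.0146, 0.9569, 0.2899, 349.0314], [0.9999, 0.014, 0.0042, -28.6378], [-0.0, 0.29, -0.957, 301.4174], [0.0, 0.0, 0.0, 1.0]]
```

View pics/w4.png

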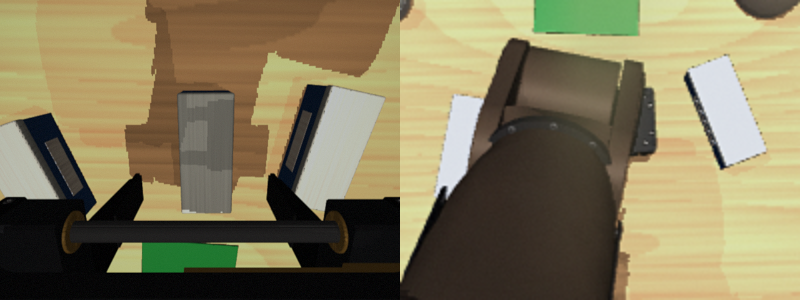

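Tin 2 is centred between the fingertips (205 against a mid of about 205), and tin 1 stands upright beside it. I'll grip and shake tin 2.

```bash
python3 -m crank '[[0,-1,40,0,95],[0,-1,80,0,95],[0,-1,105,0,95],[0,-1,116,0,95],[0,-1,116,0,95],[0,-1,116,0,45],[0,-1,116,0,45],[0,-1,116,0,45],[0,-1,116,0,45],[0,-1,116,0,45]]' >/dev/null
python3 -m crank '[[0,0,0,0,45],[0,0,0,0,45],[0,0,0,0,45],[0,0,0,0,45],[0,0,0,0,45],[0,0,0,0,45]]'
python3 -m crank '[[0,0,-20,0,45],[0,0,-60,0,45],[0,0,-100,0,45],[0,0,-140,0,45],[0,0,-180,0,45],[0,0,-200,0,45],[0,0,-200,0,45],[0,0,-200,0,45],[0,0,-200,0,45],[0,0,-200,0,45]]' >/dev/null; python3 m.py
python3 -m crank '[[40,0,0,0,45],[80,0,0,0,45],[80,0,0,0,45],[80,0,0,0,45],[80,0,0,0,45],[80,0,0,0,45]]' >/dev/null; python3 m.py
python3 -m crank '[[-40,0,0,0,45],[-80,0,0,0,45],[-80,0,0,0,45],[-80,0,0,0,45],[-80,0,0,0,45],[-80,0,0,0,45]]' >/dev/null; python3 m.py
```

```text
t: 16.0
eef_pos: [431.9, -29.2, 34.2]
tcp_rot: [3.142, 0.001, -3.126]
ft_force: [0.4, 1.9, 7.5]
opening: 0.569
grip_force: 30.0
  t17.18 F_tool [ 0.16 -0.23  3.98] M_tool [-0.051 -0.007 -0.003] sd [0.025 0.034 0.044] [431.7 -29.2 233.4] [ 3.141e+00 -1.000e-03 -3.126e+00]
  t18.08 F_tool [-0.34  0.08  3.91] M_tool [-0.014  0.005  0.007] sd [0.036 0.024 0.042] [352.  -30.5 233.7] [ 3.141 -0.    -3.126]
  t18.98 F_tool [0.12 0.13 4.18] M_tool [-0.042  0.024  0.014] sd [0.031 0.026 0.047] [431.6 -29.3 234. ] [ 3.142  0.    -3.126]
```

```bash
python3 -m crank '[[40,0,0,0,45],[80,0,0,0,45],[40,0,0,0,45],[0,0,0,0,45],[40,0,0,0,45],[80,0,0,0,45],[80,0,0,0,45],[80,0,0,0,45]]' >/dev/null; python3 m.py
python3 -m crank '[[-40,0,0,0,45],[-80,0,0,0,45],[-40,0,0,0,45],[0,0,0,0,45],[-40,0,0,0,45],[-80,0,0,0,45],[-80,0,0,0,45],[-80,0,0,0,45]]' >/dev/null; python3 m.py
python3 -c "
from h import *
go([431.9,-29.2,34.2],180.9)"
```

```text
t20.05 F_tool [-0.19  0.06  3.91] M_tool [-0.019  0.004  0.006] sd [0.032 0.035 0.037] [352.2 -30.5 233.8] [ 3.142  0.    -3.126]
  t21.12 F_tool [0.36 0.05 3.75] M_tool [-0.035  0.009  0.003] sd [0.027 0.052 0.02 ] [431.5 -29.3 233.9] [ 3.142  0.    -3.126]
shift [-3.000e-01  1.000e-01  1.998e+02] turn -0.0 at [431.5 -29.3 234. ] t 21.1667
```

Tin 2 is silent as well. I'll put it back and move on to tin 3.

```bash
python3 -m crank '[[0,0,40,0,45],[0,0,80,0,45],[0,0,120,0,45],[0,0,160,0,45],[0,0,185,0,45],[0,0,193,0,45],[0,0,197,0,45],[0,0,199,0,45],[0,0,199,0,45],[0,0,199,0,45]]'
python3 -m crank '[[0,0,0.5,0,45],[0,0,0.5,0,45],[0,0,0.5,0,95],[0,0,0.5,0,95],[0,0,0.5,0,95],[0,0,0.5,0,95],[0,0,0.5,0,95],[0,0,0.5,0,95],[0,0,0.5,0,95],[0,0,0.5,0,95]]'
python3 -c "
from h import *
go([465.6,-222.6,150],198.1)"
```

```text
t: 22.0
eef_pos: [432.5, -29.4, 36.1]
tcp_rot: [-3.141, 0.003, -3.126]
ft_force: [-0.1, -0.3, -3.4]
opening: 0.572
grip_force: 30.0
t: 22.83
eef_pos: [431.8, -29.2, 34.3]
tcp_rot: [3.141, -0.0, -3.126]
ft_force: [0.0, -0.4, 0.1]
opening: 0.994
grip_force: 0.0
shift [ -30.9 -193.9 -115.7] turn -17.2 at [431.8 -29.2  34.3] t 22.8333
```

```bash
python3 -m crank '[[0,0,-40,0,95],[0,0,-80,0,95],[0,0,-116,0,95],[-31,-194,-116,-17.2,95],[-31,-194,-116,-17.2,95],[-31,-194,-116,-17.2,95],[-31,-194,-116,-17.2,95],[-31,-194,-116,-17.2,95],[-31,-194,-116,-17.2,95],[-31,-194,-116,-17.2,95]]'
python3 - <<'E'
from h import *
go([465.6,-222.6,33.5],198.1)
from cell import env
import cv2
a=env.read_camera("wrist"); print(a["pose"].round(4).tolist()); t=env.read_camera("top")["img"]
cv2.imwrite("pics/w5.png",np.hstack([cv2.resize(a["img"],(400,300)),cv2.resize(t[200:350,220:420],(400,300))]))
E
```

```text
t: 23.67
eef_pos: [465.5, -224.3, 149.9]
tcp_rot: [3.141, -0.0, -2.829]
ft_force: [0.2, 0.7, -0.4]
opening: 0.998
grip_force: 0.0
shift [ -0.7   1.5 116.4] turn -0.2 at [ 465.5 -224.3  149.9] t 23.6667
[[-0.3071, 0.9108, 0.2759, 386.9089], [0.9517, 0.2939, 0.0891, -249.1314], [0.0, 0.29, -0.957, 301.518], [0.0, 0.0, 0.0, 1.0]]
```

View pics/w5.png

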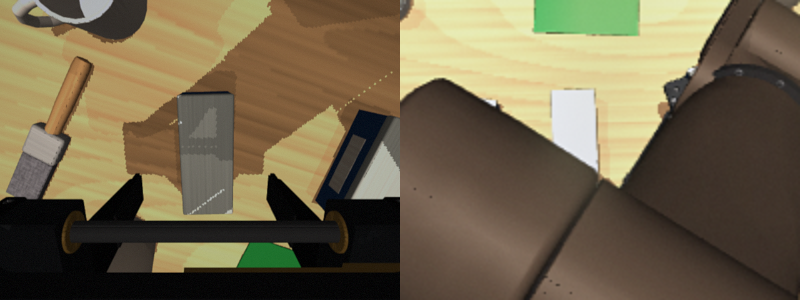

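Tin 3 is centred and square between the fingers, with the brush and mug well clear, and tin 2 stands in its place.

```bash
python3 -m crank '[[0,0.5,40,0,95],[0,0.5,80,0,95],[0,0.5,105,0,95],[0,0.5,116,0,95],[0,0.5,116,0,95],[0,0.5,116,0,45],[0,0.5,116,0,45],[0,0.5,116,0,45],[0,0.5,116,0,45],[0,0.5,116,0,45]]' >/dev/null
python3 -m crank '[[0,0,0,0,45],[0,0,0,0,45],[0,0,0,0,45],[0,0,0,0,45],[0,0,0,0,45],[0,0,0,0,45]]'
python3 -m crank '[[0,0,-20,0,45],[0,0,-60,0,45],[0,0,-100,0,45],[0,0,-140,0,45],[0,0,-180,0,45],[0,0,-200,0,45],[0,0,-200,0,45],[0,0,-200,0,45],[0,0,-200,0,45],[0,0,-200,0,45]]' >/dev/null; python3 m.py
python3 -m crank '[[40,0,0,0,45],[80,0,0,0,45],[80,0,0,0,45],[80,0,0,0,45],[80,0,0,0,45],[80,0,0,0,45]]' >/dev/null; python3 m.py
python3 -m crank '[[-40,0,0,0,45],[-80,0,0,0,45],[-80,0,0,0,45],[-80,0,0,0,45],[-80,0,0,0,45],[-80,0,0,0,45]]' >/dev/null; python3 m.py
```

```text
t: 25.1
eef_pos: [465.7, -222.4, 34.7]
tcp_rot: [-3.141, 0.0, -2.826]
ft_force: [-0.8, 0.3, 6.0]
opening: 0.571
grip_force: 29.9
  t26.28 F_tool [-0.01 -0.24  4.04] M_tool [-0.067 -0.002 -0.012] sd [0.032 0.028 0.027] [ 465.5 -222.2  233.9] [ 3.141 -0.    -2.826]
  t27.18 F_tool [0.16 0.17 3.92] M_tool [-0.074 -0.058  0.007] sd [0.025 0.029 0.027] [ 389.8 -246.9  234.2] [ 3.141  0.    -2.826]
  t28.08 F_tool [-0.04 -0.02  4.03] M_tool [-0.048  0.103 -0.005] sd [0.027 0.025 0.031] [ 465.3 -222.5  234.4] [-3.142  0.    -2.827]
```

The moment along tin 3's length swings by 0.161 N·m between jerks, against 0.157 expected for the ball moving end to end. The other two tins stayed flat, so tin 3 holds the ball. Next I carry it over the mat.

```bash
python3 -c "
from h import *
go([630.2,-53.1,205],198.1)
for q in((288,180),(340.5,182),(340,218),(287,216)): print(onz('top',q,3).round(1))"
```

```text
shift [-209.2  109.9   29.4] turn -0.0 at [ 465.4 -222.4  234.4] t 28.1333
[685.   15.8   3. ]
[ 675.5 -126.1    3. ]
[ 576.1 -121.1    3. ]
[585.5  20.2   3. ]
```

```bash
python3 -m crank '[[-10,5,0,0,45],[-30,16,0,0,45],[-55,29,0,0,45],[-80,42,0,0,45],[-105,55,0,0,45],[-130,68,0,0,45],[-155,81,0,0,45],[-180,95,0,0,45],[-198,104,0,0,45],[-209,110,0,0,45]]'
python3 -m crank '[[0,0,8,0,45],[0,0,18,0,45],[0,0,26,0,45],[0,0,30,0,45],[0,0,30,0,45],[0,0,30,0,45],[0,0,30,0,45],[0,0,30,0,45],[0,0,30,0,45],[0,0,30,0,45]]'
python3 - <<'E'
from h import *
from cell import env
import cv2
go([630.2,-53.1,205],198.1)
t=env.read_camera("top")["img"]; s=env.read_camera("side")["img"]
cv2.imwrite("pics/f1.png",np.hstack([cv2.resize(s,(400,300)),cv2.resize(s[100:340,160:480],(400,300))]))
E
```

```text
t: 28.97
eef_pos: [631.6, -50.4, 234.0]
tcp_rot: [3.141, 0.0, -2.825]
ft_force: [-0.2, -1.5, -4.2]
opening: 0.571
grip_force: 29.9
t: 29.8
eef_pos: [630.2, -52.9, 204.6]
tcp_rot: [-3.141, 0.001, -2.826]
ft_force: [-0.7, -0.0, -3.9]
opening: 0.569
grip_force: 29.9
shift [ 0.  -0.2 -0.4] turn -0.0 at [630.2 -52.9 204.6] t 29.8
```

View pics/f1.png

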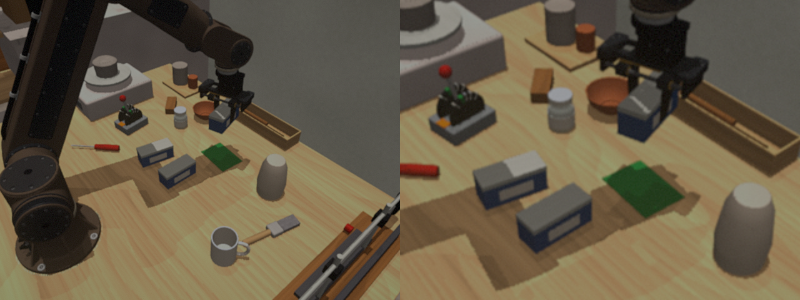

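The tin is held level over the mat, tins 1 and 2 stand upright in their places, and the lever still leans toward idle. I'll hold still briefly, then hand in.

```bash
python3 -m crank '[[0,0,0,0,45],[0,0,0,0,45],[0,0,0,0,45],[0,0,0,0,45],[0,0,0,0,45],[0,0,0,0,45]]'; python3 -c "
from cell import env
print(env.job_done())"
```

```text
t: 30.4
eef_pos: [630.1, -52.8, 204.3]
tcp_rot: [3.142, 0.0, -2.826]
ft_force: [-0.1, 0.2, -3.3]
opening: 0.566
grip_force: 29.9
the job is handed in; nothing more can be done
None
```

I handed the job in at 30.4 s: the speed lever reads about 0.49 rad (mark 0.45 ± 0.1), the two silent tins are back upright in their places, and the rattling third tin is held level over the mat's centre, about 20 cm up; the hand-in gave no verdict.

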